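# Hold the filling funnel over the jar on the shop scale

### The job

Take the steel jar funnel by its handle out of the crate of shop utensils, carry it over the row of tall jars, and hold it over the open jar that stands on the scale: upright, its spout centred on the jar's mouth and hovering about 15 mm above the rim, so that the jar can be filled and weighed. The funnel must never touch the jar or the scale; leave the jars and the measuring cup where they are, and finish while still holding the funnel there, motionless.

Things in the scene. Friction and masses are not known exactly. Their poses are not given: they have to be found in the camera images.
- funnel_grip (a point): Centre of the level handle of the steel jar funnel (about 150 g): a bar 14 mm wide, 16 mm high, 65 mm long, sticking out sideways from the collar, its middle 80 mm from the funnel's axis and 56 mm above the spout's lower end. x points along the handle away from the funnel, z up. It starts standing upright on its spout. Grip the handle firmly (40 N or more) lest it droop.
- funnel_spout (a point): Centre of the lower end of the funnel's spout, on the funnel's axis; same axes as funnel_grip. Spout 48 mm outside diameter, widening to a collar 90 mm across; funnel 64 mm high, open at top and bottom.
- funnel: The whole funnel; origin and axes as funnel_spout.
- cup_grip (a point): Centre of the handle of a steel measuring cup in the same crate: same kind of handle, but a straight-sided cup 84 mm across, 64 mm high with a closed bottom. It and the funnel may stand in either half of the crate. Its handle has the same size and offset as the funnel's. Not to be taken.
- crate: Low wooden crate, open-topped, fixed: 220 mm (x) by 300 mm (y), walls 45 mm high and 6 mm thick, floor 6 mm. Origin at the centre of its underside. It stands to the left or to the right of the row of tall jars. Besides funnel and cup it holds two flat jar caps (12 mm high) and a small tin (32 mm high).
- scale: Shop scale, fixed, on the other side of the row of tall jars: 250 mm (x) by 240 mm (y), its steel pan's top 52 mm above the table. Origin at the centre of its underside.
- jar: Open white ceramic jar standing loose on the scale's pan, 90 mm outside diameter, 100 mm high, wall 4 mm. Origin at the centre of its underside.
- jar_mouth (a point): Centre of the rim of the jar on the scale (100 mm above its underside), z up. Opening 82 mm in diameter.
- spare_jar_mouth (a point): Rim centre of an identical open jar that stands on the table, beyond the row of tall jars. Not the target.
- tall0_top (a point): Centre of the top of a tall capped glass jar, 72 mm diameter, 155 mm high, loose on the table in the row between crate and scale.
- tall1_top (a point): As tall0_top: second jar of the row.
- tall2_top (a point): As tall0_top: third jar of the row.

How it is judged:
By the outcome, as a careful person would: the job done as asked, in the order asked, and still so for the second after the job is handed in, while the arm keeps its last pose, push and grip.
It also fails if it takes over 54 s, if anything falls off the work surface, if the arm or the gripper's body presses on something with over 40 N, if the wrist force passes 120 N, or if a joint passes its speed limit or range.

### The arm

A 7-joint arm with a two-finger parallel gripper is mounted at the origin on the work surface. World frame = base frame: x ahead of the robot, y to its left, z up, the work surface at z = 0. Lengths are in m, angles in rad, forces in N, time in s.
With the tool pointing down it reaches from about 0.425 to 0.925 m from the base axis. Payload 6.8 kg.
Tool frame: the origin (TCP) lies between the finger pads; the fingertips stand 17 mm ahead of it and the grasp point (between the pads) lies 2 mm behind it; z points along the fingers, y is the direction in which the jaws open and shut (so a half turn about z gives the same grasp; the last joint's range is limited). The gripper opens to 85 mm and grips with 20 to 120 N. Pads are 22 mm wide; open, the fingers measure 114 mm over their backs; the gripper's body (76 mm by 85 mm) begins 54 mm behind the grasp point. The pads swing forward as they close: fully open they stand 13 mm farther back than shut.
Start: joints at [-1.339, 0.477, 0.022, 1.555, -0.011, 1.109, -0.083], TCP at [0.225, 0.636, 0.248] pointing down, gripper open.
Joint ranges: [-2.96, 2.96], [-0.34, 2.1], [-1.41, 1.46], [0.24, 2.44], [-1.37, 4.51], [0.17, 1.92], [-2.96, 2.96]. Speed limits (rad/s): [2.39, 2.39, 3.14, 3.14, 3.14, 3.14, 3.14].

### API

Orientations are given as a unit quaternion [w, x, y, z].
In Python, from station import bot gives the robot as it stands. The module is installed in compiled form; this text tells all that it offers.
- The arm moves only by the tool carry_out, never from a script. Its argument "moves" is a list of rows, each a list of 3 entries, a list of its own where there are three numbers: the turn, a rotation vector about the tool's x, y, z in degrees, then the shift along the tool's x, y, z in cm, then the finger opening in cm, from 0 to 8.54. A call has 1 to 5 rows; each row is the pose to reach, as a shift and turn from the pose commanded when the call began, along the tool's axes at that moment; what a row does not reach only later rows make up. A row lasts 1/8 s, in which the tool goes at most 62.5 mm and 10.7 degrees, less where a joint would pass 70% of its speed; a pose out of reach is approached as far as the arm can. A call with a gripper value outside its range is refused whole. The fingers move at their own pace and stop on an object; "newtons" is the grip in N (left out, the last holds). Time passes only in rows, so rows that repeat a pose let the fingers close. It gives the time, the measured TCP pose, the force and the opening at its end, in the units of the state.
- bot.get_obs(): the state, without advancing time (a new reading comes with each control period).
- bot.read_camera(name): name is "scene" or "top" or "wrist"; returns the picture (480x640x3 uint8, red, green, blue); there is no depth.
- bot.camera_info(name): a dict with "vertical_fov" (degrees; the focal length in pixels is half the picture's height over the tangent of half this angle, whatever the lens; pixels are square), "cx", "cy" (the principal point, pixels), "position" and "attitude" of the camera in the world. Camera axes: x right, y up, looking along -z (the intrinsics and any distortion apply to the point x, -y, -z); pixel columns grow to the right and rows downward; lengths in m; the calibration is good to about 2 mm. The wrist camera is an equidistant fisheye: a pixel r from the principal point sees the ray r / f radians off the axis. A picture is of the moment at which its call begins: read the wrist's pose just before it. camera_info takes no time and is no camera call; for the wrist camera it gives the pose at the moment of the call.
- bot.hand_in(): hands the job in, once; it reports no verdict.
Trained networks look in the newest picture that a camera, given by its name, has taken for a name from the list of things; names that differ only in an ending like _2 or _b are one class to them, and where a whole thing is asked for, a point or a joint stands for the part that bears it (a point fixed in the world has none). Each returns a list of dicts, best first, with "score" (0 to 1); they miss things now and then, are a little off and sometimes report something else, mostly with a low value. They report only what shows in the picture. A call takes as long as a camera call.
- bot.silhouettes(label, camera): "region" (480x640 bool, what is visible of it) and "location" ([column, row] in pixels, amid what is visible of it).
The state is a dict: "t": time; "q": joint angles; "joint_vel": joint speeds; "joint_torque": joint torques, N m; "eef_pos": TCP position; "tool_rot": TCP orientation; "contact_force": force on the tool from outside, world axes, zero at the start; "torque": the same for the moment, N m; "gripper_width": opening from 0.0 (shut) to 1.0 (fully open).
Only numpy, scipy, OpenCV 4.12 (cv2) and the standard library are available. Lean on these libraries where they do the work, as an engineer would, in place of code of your own. Each camera call takes 0.05 s, during which the arm holds its last target. There are 200 camera calls.

## Working session

There is one attempt and no reset: what is moved stays moved. The work goes in short steps, Python scripts to look and compute and a tool call to move; the robot and the scene stay as the last step left them, time stands still between calls to the robot, and variables do not carry over. Pictures are saved under pics/ and viewed, about 8 in all and at most 12, crops included, and the job is handed in when it is done.

Besides the shell and the picture viewer there is one more tool, called after "Emit:" as name(argument=value, ...) on one line, values as JSON. carry_out: Moves the arm, as the interface text tells. Its arguments: {"type":"object","properties":{"moves":{"type":"array"},"newtons":{"type":"number"}},"required":["moves"]}

```bash
mkdir -p pics; cat > h.py <<'E'
import numpy as np, cv2
from station import bot
from scipy.spatial.transform import Rotation as R
def rot(a):
    a=np.array(a,float)
    if a.shape==(3,3): return a
    return R.from_quat([a[1],a[2],a[3],a[0]]).as_matrix()
def ray(cam,px,info=None):
    i=info or bot.camera_info(cam); f=240/np.tan(np.radians(i['vertical_fov'])/2)
    d=np.array([px[0]-i['cx'],px[1]-i['cy']])
    if cam=='wrist':
        r=np.hypot(*d); t=r/f; v=np.array([*(d/max(r,1e-9)*np.sin(t)),np.cos(t)])
    else: v=np.array([d[0]/f,d[1]/f,1])
    v=v*[1,-1,-1]
    return np.array(i['position'],float), rot(i['attitude'])@v
def atz(cam,px,z,info=None):
    p,v=ray(cam,px,info); return p+v*(z-p[2])/v[2]
def proj(cam,P,info=None):
    i=info or bot.camera_info(cam); f=240/np.tan(np.radians(i['vertical_fov'])/2)
    c=rot(i['attitude']).T@(np.array(P)-i['position'])*[1,-1,-1]
    if cam=='wrist':
        h=np.hypot(c[0],c[1]); t=np.arctan2(h,c[2]); d=c[:2]/max(h,1e-9)*t*f
    else: d=c[:2]/c[2]*f
    return np.array([i['cx'],i['cy']])+d
def save(img,n): cv2.imwrite('pics/'+n,cv2.cvtColor(img,cv2.COLOR_RGB2BGR))
E
python3 - <<'E'
from h import *
o=bot.get_obs(); print(o)
for c in ('top','scene','wrist'):
    print(c,bot.camera_info(c)); save(bot.read_camera(c),c+'0.png')
Z=dict(funnel_grip=.062,funnel=.06,cup_grip=.062,crate=.03,scale=.052,jar=.152,jar_mouth=.152,spare_jar_mouth=.1,tall0_top=.155,tall1_top=.155,tall2_top=.155)
for n,z in Z.items():
    for d in bot.silhouettes(n,'top')[:3]:
        print(n,round(d['score'],2),d['location'],d['region'].sum(),atz('top',d['location'],z).round(3))
E
```

```text
{'t': 0.0, 'q': array([-1.33907976,  0.47783375,  0.02236057,  1.556451  , -0.01150199,
        1.10930725, -0.08309531]), 'joint_vel': array([ 0.00070056,  0.0006968 , -0.00020919,  0.0003769 , -0.00116724,
        0.00032579, -0.00064521]), 'joint_torque': array([-1.12098930e-04, -5.96449757e+01,  1.60753325e+00, -2.81190026e+01,
        1.23930656e-02,  9.33466275e-03, -3.85729933e-06]), 'eef_pos': array([0.22482265, 0.63585986, 0.24730372]), 'tool_rot': array([-8.46597830e-05,  1.69088484e-01,  9.85600431e-01, -9.31595989e-04]), 'contact_force': array([-0.87678672, -0.73355014,  0.16227605]), 'torque': array([-0.0147714 , -0.01418236,  0.03816293]), 'gripper_width': 0.998810439097944}
top {'vertical_fov': 44.2849863884305, 'cx': 319.1734897774623, 'cy': 240.41225134249262, 'position': array([0.41120627, 0.00378158, 1.39444796]), 'attitude': array([-0.7035509 , -0.03149267,  0.05094803,  0.70811626])}
scene {'vertical_fov': 44.844968088571136, 'cx': 316.45758571948693, 'cy': 230.65653925564413, 'position': array([ 1.39206459, -0.61621333,  0.90654852]), 'attitude': array([0.798637
[... 267 characters left out ...]
nnel 0.66 [203.1, 234.0] 1295 [0.583 0.23  0.06 ]
funnel 0.36 [430.2, 248.4] 1630 [ 0.548 -0.288  0.06 ]
funnel 0.34 [295.0, 301.6] 900 [0.429 0.022 0.06 ]
cup_grip 0.58 [431.2, 248.2] 1697 [ 0.548 -0.289  0.062]
cup_grip 0.56 [147.8, 227.0] 1495 [0.6   0.354 0.062]
crate 0.85 [178.4, 249.7] 9186 [0.551 0.291 0.03 ]
scale 0.67 [421.6, 269.2] 9542 [ 0.501 -0.268  0.052]
jar 0.68 [427.0, 248.8] 1623 [ 0.538 -0.261  0.152]
jar 0.51 [178.2, 252.3] 9558 [0.533 0.266 0.152]
jar_mouth 0.66 [432.6, 248.9] 1692 [ 0.537 -0.273  0.152]
spare_jar_mouth 0.92 [301.8, 169.0] 1515 [0.724 0.005 0.1  ]
tall0_top 0.94 [296.1, 303.9] 840 [0.423 0.018 0.155]
tall2_top 0.68 [300.7, 211.2] 1040 [0.619 0.008 0.155]
```

View pics/top0.png

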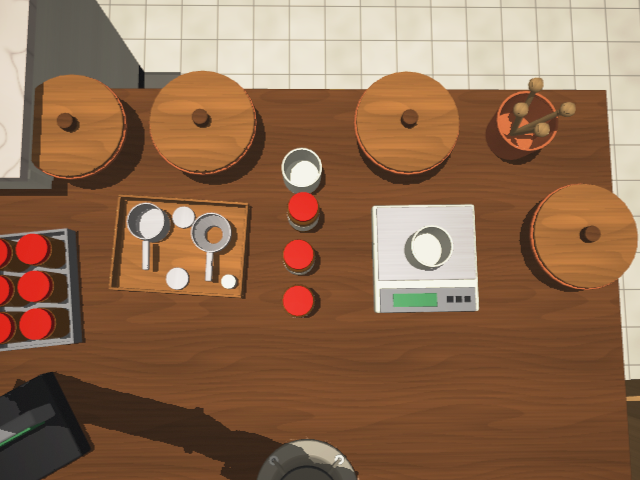

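View pics/scene0.png

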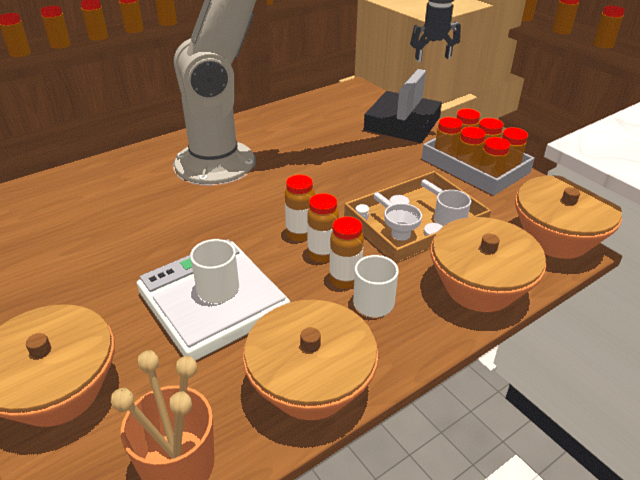

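The top view shows the funnel (ring with an open hole) at about (212,233), its handle running down to (209,280). The closed cup is at (149,222), the target jar on the scale at (431,247), the tall jars at (303,207), (298,257) and (298,300), and the spare jar at (302,170).

```bash
cat >> h.py <<'E'
def plan(P,yaw_x,ref=None):
    """tool down, tool x along unit vector at angle yaw_x (rad): turn deg & shift cm from current pose"""
    o=bot.get_obs(); T=rot(o['tool_rot']); p=o['eef_pos']
    x=np.array([np.cos(yaw_x),np.sin(yaw_x),0]); z=np.array([0,0,-1.]); G=np.c_[x,np.cross(z,x),z]
    return R.from_matrix(T.T@G).as_rotvec(degrees=True).round(2),(T.T@(np.array(P)-p)*100).round(2)
E
python3 - <<'E'
from h import *
c=atz('top',(212,233),.07); a=atz('top',(210,252),.07); b=atz('top',(208.5,280),.07)
print(c,a,b,(a+b)/2, np.linalg.norm(b-c)); d=b-c; y=np.arctan2(d[1],d[0]); print(np.degrees(y))
g=c+d/np.linalg.norm(d)*.08; g[2]=.2; print(g,plan(g,y))
g[2]=.248;print(plan(g,y))
print('jar',atz('top',(431.5,245.5),.152))
E
```

```text
[0.5843384  0.20816086 0.07      ] [0.54133877 0.21207074 0.07      ] [0.47854838 0.2145619  0.07      ] [0.50994357 0.21331632 0.07      ] 0.10598350317420718
176.537421429504
[0.50448445 0.21299259 0.2       ] (array([ -0.  ,  -0.  , -16.01]), array([-40.46, -30.6 ,   4.83]))
(array([ -0.  ,  -0.  , -16.01]), array([-4.046e+01, -3.060e+01,  3.000e-02]))
jar [ 0.54465319 -0.27039399  0.152     ]
```

Emit:
carry_out(moves=[[[0,0,-3],[-4.8,-3.6,0],8.5],[[0,0,-6],[-9.6,-7.3,0],8.5],[[0,0,-9],[-14.4,-10.9,0],8.5],[[0,0,-12],[-19.2,-14.5,0],8.5],[[0,0,-16],[-24,-18.2,0],8.5]])

```text
t: 1.32
eef_pos: [0.3916, 0.3832, 0.2486]
tool_rot: [0.0, 0.029, 1.0, 0.0]
contact_force: [0.6, 0.0, -0.2]
gripper_width: 0.992
```

```bash
python3 - <<'E'
from h import *
print(plan([.5045,.213,.2],np.radians(176.5)),bot.get_obs()['t'],bot.get_obs()['eef_pos'])
E
```

```text
(array([0.04, 0.03, 0.15]), array([-12.26, -16.34,   4.86])) 1.325 [0.39161668 0.38320315 0.24862362]
```

Emit:
carry_out(moves=[[[0,0,0],[-3.4,-4.6,1],8.5],[[0,0,0],[-7,-9.2,2.4],8.5],[[0,0,0],[-10.4,-13.8,3.8],8.5],[[0,0,0],[-12.3,-16.3,4.8],8.5],[[0,0,0],[-12.3,-16.3,4.8],8.5]])

```text
t: 1.95
eef_pos: [0.5046, 0.2114, 0.1997]
tool_rot: [-0.0, 0.033, 0.999, -0.001]
contact_force: [0.1, 0.8, -0.5]
gripper_width: 0.997
```

```bash
python3 - <<'E'
from h import *
i=bot.camera_info('wrist'); img=bot.read_camera('wrist')
print(bot.get_obs()['eef_pos'],i)
for n,z in (('funnel_grip',.062),('funnel',.07),('funnel_spout',.006)):
    for d in bot.silhouettes(n,'wrist')[:2]:
        print(n,round(d['score'],2),d['location'],d['region'].sum(),atz('wrist',d['location'],z,i).round(4))
# draw the expected handle/rim
c=np.array([.5843,.2082,.07]); y=np.radians(176.5); u=np.array([np.cos(y),np.sin(y),0])
v=np.array([-u[1],u[0],0])
pts=[c+u*a+v*b for a,b in((.0475,.007),(.1125,.007),(.1125,-.007),(.0475,-.007))]
for P in pts: cv2.circle(img,tuple(int(q) for q in proj('wrist',P-[0,0,.006*0],i)),2,(0,255,0),-1)
for t in np.linspace(0,6.28,24): cv2.circle(img,tuple(int(q) for q in proj('wrist',c+.045*np.array([np.cos(t),np.sin(t),0]),i)),1,(255,0,0),-1)
save(img,'w1.png')
E
```

```text
[0.50376025 0.21380304 0.20014026] {'vertical_fov': 65.70646984690485, 'cx': 320.5751544220581, 'cy': 242.09971732994973, 'position': array([0.42433184, 0.21601762, 0.32542206]), 'attitude': array([ 0.72068162, -0.11658317, -0.10792366,  0.67481764])}
funnel_grip 0.89 [328.7, 320.1] 9668 [0.5784 0.212  0.062 ]
funnel 0.66 [327.8, 323.2] 9654 [0.5765 0.2112 0.07  ]
funnel_spout 0.69 [329.6, 324.5] 9555 [0.6163 0.2118 0.006 ]
```

View pics/w1.png

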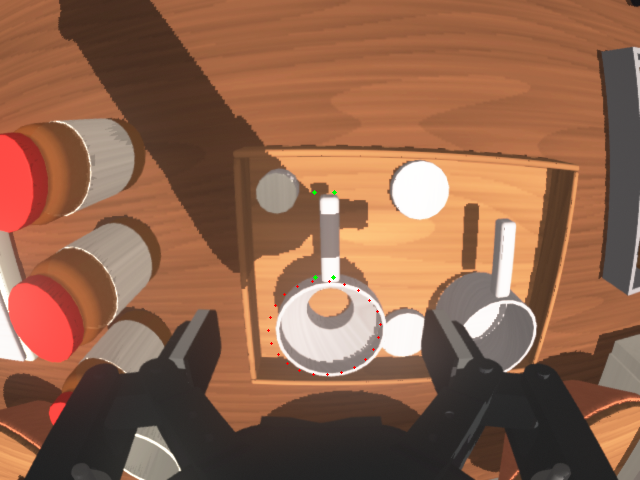

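The wrist view shows the funnel rim centred at about (331,327). Its handle runs from (329,280) to (330,196), and my predicted overlay is some 5 px to the left.

```bash
python3 - <<'E'
from h import *
i=bot.camera_info('wrist')
e=atz('wrist',(330,196),.070,i); s=atz('wrist',(329.5,280),.070,i)
c=(atz('wrist',(277,326),.07,i)+atz('wrist',(385,326),.07,i))/2
print(e,s,c,np.linalg.norm(e-s),atz('wrist',(277,326),.07,i)-atz('wrist',(385,326),.07,i))
for a,b in((c,e),(s,e)): print(np.degrees(np.arctan2(*(b-a)[1::-1])))
y=np.arctan2(*(e-c)[1::-1]); g=e-np.array([np.cos(y),np.sin(y),0])*.0325; g[2]=.060
print(g,plan(g,y))
E
```

```text
[0.47368874 0.22387533 0.07      ] [0.53778436 0.22027314 0.07      ] [0.57896385 0.21969243 0.07      ] 0.06419676847505897 [-0.00554245 -0.08698084  0.        ]
177.72466029347626
176.78335035636354
[0.50616311 0.22258502 0.06      ] (array([ 0.06,  0.01, -1.06]), array([-0.28,  0.62, 14.07]))
```

```bash
python3 - <<'E'
from h import *
for k in range(4):
    i=bot.camera_info('wrist'); o=bot.get_obs(); d=bot.silhouettes('funnel','wrist')
    img=bot.read_camera('wrist')
    print(o['t'],o['eef_pos'].round(4),i['position'].round(4),R.from_matrix(rot(i['attitude'])).as_rotvec(degrees=True).round(2),o['joint_vel'].round(3).max(), d[0]['location'] if d else None)
    g=[.5062,.2226,.06]; print(proj('wrist',g,i))
save(img,'w2.png')
E
```

```text
2.15 [0.503  0.2164 0.2007] [0.4226 0.22   0.3263] [-14.63 -13.88  85.86] 0.003 [327.8, 323.2]
[330.1838312  235.97707854]
2.25 [0.503  0.2163 0.2007] [0.4226 0.2199 0.3263] [-14.64 -13.88  85.87] 0.005 [323.6, 323.2]
[330.39759176 235.93074069]
2.35 [0.5031 0.2158 0.2006] [0.4227 0.2195 0.3262] [-14.66 -13.86  85.84] 0.005 [79.6, 284.1]
[331.0971229  235.76051099]
2.45 [0.5033 0.2153 0.2005] [0.4229 0.2191 0.3261] [-14.67 -13.84  85.8 ] 0.004 [324.7, 321.7]
[331.75540683 235.59415212]
```

```bash
python3 - <<'E'
from h import *
for k in range(2):
    i=bot.camera_info('wrist'); img=bot.read_camera('wrist')
    o=bot.get_obs()
    d=max(bot.silhouettes('funnel','wrist'),key=lambda d:d['score']); m=d['region']
    rs=[(r,np.flatnonzero(m[r])) for r in range(190,275,8)]
    print([(r,c.min(),c.max()) for r,c in rs if len(c)], np.flatnonzero(m.any(1))[[0,-1]])
    P=[atz('wrist',((c.min()+c.max())/2,r),.07,i) for r,c in rs if 0<len(c)<30]
    P=np.array(P); f=np.polyfit(P[:,0],P[:,1],1); print('y at .506',np.polyval(f,.506),'yaw',180+np.degrees(np.arctan(f[0])), i['position'],o['eef_pos'])
    r0=np.flatnonzero(m.any(1))[0]; print('end',atz('wrist',(330,r0),.07,i))
m=None
i=bot.camera_info('top'); bot.read_camera('top')
d=bot.silhouettes('funnel','top')[0]; m=d['region']; print(d['score'],d['location'],[(r,np.flatnonzero(m[r])[[0,-1]]) for r in range(210,285,5) if m[r].any()])
E
```

```text
[(198, np.int64(314), np.int64(332)), (206, np.int64(313), np.int64(334)), (214, np.int64(313), np.int64(333)), (222, np.int64(314), np.int64(333)), (230, np.int64(316), np.int64(333)), (238, np.int64(315), np.int64(333)), (246, np.int64(315), np.int64(334)), (254, np.int64(315), np.int64(334)), (262, np.int64(315), np.int64(333)), (270, np.int64(315), np.int64(333))] [194 375]
y at .506 0.2163143034306083 yaw 177.63174316872664 [0.42303057 0.21884095 0.32604476] [0.50342166 0.21487264 0.20034715]
end [0.4726048  0.22247668 0.07      ]
[(198, np.int64(317), np.int64(333)), (206, np.int64(314), np.int64(333)), (214, np.int64(316), np.int64(333)), (222, np.int64(316), np.int64(333)), (230, np.int64(316), np.int64(332)), (238, np.int64(316), np.int64(332)), (246, np.int64(316), np.int64(333)), (254, np.int64(316), np.int64(333)), (262, np.int64(317), np.int64(334)), (270, np.int64(317), np.int64(334))] [195 375]
y at .506 0.21661220487158891 yaw 177.52794824513103 [0.4231096  0.2186867  0.32599595] [0.50345858 0.21472302 0.20030911]
end [0.47337215 0.22224477 0.07      ]
0.56 [209.8, 229.2] [(215, array([201, 222])), (220, array([195, 227])), (225, array([192, 230])), (230, array([193, 232])), (235, array([195, 232])), (240, array([198, 231])), (245, array([203, 227])), (250, array([207, 221])), (275, array([209, 212])), (280, array([209, 211]))]
```

Emit:
carry_out(moves=[[[0,0,-1],[-0.2,0.2,5],8.5],[[0,0,-1],[-0.2,0.2,10],8.5],[[0,0,-1],[-0.2,0.2,13],8.5],[[0,0,-1],[-0.2,0.2,13.9],8.5],[[0,0,-1],[-0.2,0.2,13.9],8.5]], newtons=80)

```text
t: 3.48
eef_pos: [0.5059, 0.2166, 0.0615]
tool_rot: [-0.0, 0.022, 1.0, -0.0]
contact_force: [0.2, 0.3, 0.5]
gripper_width: 0.994
```

```bash
python3 - <<'E'
from h import *
img=bot.read_camera('wrist'); img2=bot.read_camera('scene'); o=bot.get_obs(); print(o['eef_pos'],o['contact_force'],o['t'])
print(plan([.5055,.2163,.0605],np.radians(177.5)))
save(img[60:480],'w3.png')
E
```

```text
[0.50658813 0.21698599 0.06259872] [0.01971924 0.59801644 0.08814601] 3.575
(array([0.07, 0.11, 0.02]), array([ 0.11, -0.07,  0.21]))
```

View pics/w3.png

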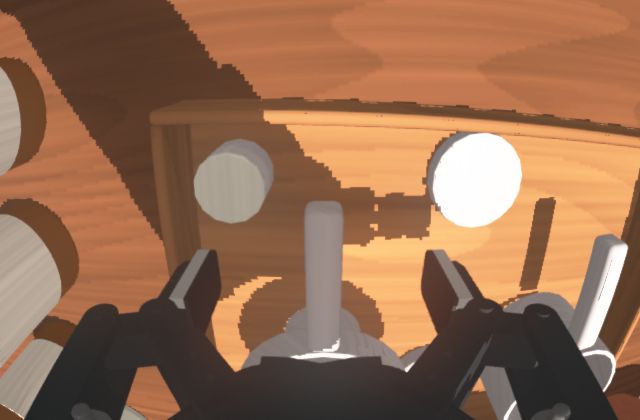

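The handle sits centred between the open pads, with its middle at column 323 and the pads at 205 and 435. Nothing else is within the jaws, so I'm closing.

Emit:
carry_out(moves=[[[0,0,0],[0,0,0],0],[[0,0,0],[0,0,0],0],[[0,0,0],[0,0,0],0],[[0,0,0],[0,0,0],0],[[0,0,0],[0,0,0],0]], newtons=90)

```text
t: 4.2
eef_pos: [0.5057, 0.2167, 0.0615]
tool_rot: [0.0, 0.021, 1.0, 0.0]
contact_force: [-1.4, 0.4, 1.6]
gripper_width: 0.142
```

Emit:
carry_out(moves=[[[0,0,0],[0,0,0],0],[[0,0,0],[0,0,0],0],[[0,0,0],[0,0,0],0],[[0,0,0],[0,0,-1],0],[[0,0,0],[0,0,-3],0]])

```text
t: 4.82
eef_pos: [0.5047, 0.2159, 0.091]
tool_rot: [-0.001, 0.022, 1.0, -0.001]
contact_force: [-0.5, -0.4, -1.5]
gripper_width: 0.146
```

Emit:
carry_out(moves=[[[0,0,0],[0,0,-5],0],[[0,0,0],[0,0,-10],0],[[0,0,0],[0,0,-15],0],[[0,0,0],[0,0,-19],0],[[0,0,0],[0,0,-19],0]])

```text
t: 5.45
eef_pos: [0.5071, 0.217, 0.285]
tool_rot: [0.003, 0.022, 1.0, 0.002]
contact_force: [-0.2, -0.2, -2.5]
gripper_width: 0.146
```

```bash
python3 - <<'E'
from h import *
for k in range(6): bot.camera_info('wrist'); bot.read_camera('wrist')
img=bot.read_camera('scene'); o=bot.get_obs(); print(o['eef_pos'],o['contact_force'],o['torque'],o['gripper_width'],o['t'])
f=bot.silhouettes('jar_mouth','scene'); print([(d['score'],d['location']) for d in f])
print([(d['score'],d['location']) for d in bot.silhouettes('funnel','scene')])
save(img,'s4.png')
E
```

```text
[0.50497712 0.21624464 0.27996419] [-0.72854234  0.3797516  -1.79927488] [-0.02367118  0.15321975  0.01758609] 0.14705984662097296 5.8
[(0.77, [214.2, 271.3])]
[(0.39, [404.9, 215.2])]
```

View pics/s4.png

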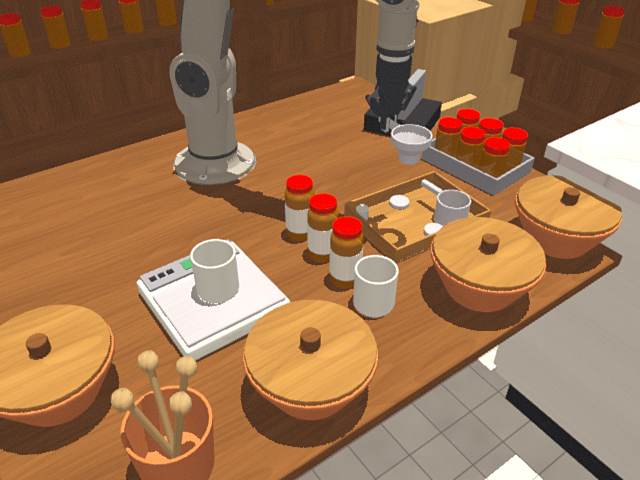

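The scene view shows the funnel held upright at (410,140) above the now empty crate half. The jars haven't been moved. The target jar's rim is near (215,257).

```bash
python3 - <<'E'
from h import *
print(atz('scene',(214.5,257),.152))
for cam,box in(('scene',(185,235,245,305)),('top',(405,220,460,275))):
    bot.read_camera(cam)
    for n in('jar_mouth','jar'):
        d=bot.silhouettes(n,cam)[0]; m=d['region'].astype(np.uint8)
        print(cam,n,d['score'],cv2.boundingRect(m))
        # fit: jar model silhouette IoU over x,y
        best=None
        from scipy.optimize import minimize
        t=np.linspace(0,2*np.pi,40,endpoint=False)
        def cost(q):
            P=np.array([proj(cam,[q[0]+.045*np.cos(a),q[1]+.045*np.sin(a),z]) for z in(.052,.152) for a in t])
            h=cv2.convexHull((P*16).astype(np.int32)); k=np.zeros(m.shape,np.uint8); cv2.fillConvexPoly(k,h,1,shift=4)
            return 1-(k&m).sum()/(k|m).sum()
        r=minimize(cost,[.54,-.272],method='Nelder-Mead',options=dict(initial_simplex=[[.54,-.272],[.548,-.272],[.54,-.264]],maxiter=40)); print(r.x,r.fun)
E
python3 - <<'E'
import cv2
a=cv2.imread('pics/top0.png')[215:285,395:475]; b=cv2.imread('pics/scene0.png')[235:305,175:255]
cv2.imwrite('pics/j.png',cv2.resize(cv2.hconcat([a,b]),None,fx=5,fy=5))
E
```

```text
[ 0.5584149  -0.27296396  0.152     ]
scene jar_mouth 0.79 (191, 239, 48, 64)Traceback (most recent call last):
  File "<stdin>", line 16, in <module>
    res = _minimize_neldermead(fun, x0, args, callback, bounds=bounds,
                               **options)
    fsim[j] = func(sim[j])
              ~~~~^^^^^^^^
    fx = function(np.copy(x), *(wrapper_args + args))
  File "<stdin>", line 13, in cost
  File "h.py", line 19, in proj
    i=info or bot.camera_info(cam); f=240/np.tan(np.radians(i['vertical_fov'])/2)
              ~~~~~~~~~~~~~~~^^^^^
ValueError: time passes only in moves, steps and waits
```

View pics/j.png

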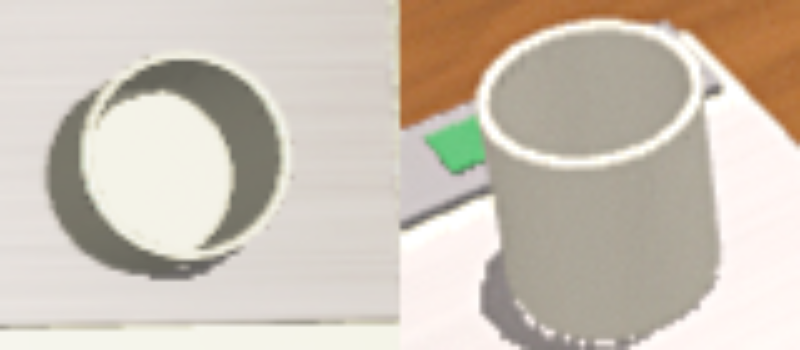

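The enlarged rim is centred at top pixel (431.7,245.7) and scene pixel (212.8,253.2).

```bash
python3 - <<'E'
from h import *
A=atz('top',(431.7,245.7),.152);B=atz('scene',(212.8,253.2),.152); print(A,B)
p,v=ray('top',(431.7,245.7)); q,w=ray('scene',(212.8,253.2))
s=np.linalg.lstsq(np.c_[v,-w],q-p,rcond=None)[0]; print(p+v*s[0],q+w*s[1])
y=np.radians(177.5); J=(A+B)/2; g=J+.08*np.array([np.cos(y),np.sin(y),0]); g[2]=.28
print(g,plan(g,y))
E
```

```text
[ 0.54422244 -0.27080948  0.152     ] [ 0.54598579 -0.27030207  0.152     ]
[ 0.54430487 -0.27097964  0.15123008] [ 0.54492054 -0.26986656  0.15105   ]
[ 0.46518026 -0.26706623  0.28      ] (array([-0.03, -0.04,  0.03]), array([  1.94, -48.48,   0.11]))
```

Emit:
carry_out(moves=[[[0,0,0],[0.2,-3,0],0],[[0,0,0],[0.4,-8,0],0],[[0,0,0],[0.6,-13,0],0],[[0,0,0],[0.8,-18,0],0],[[0,0,0],[1,-23,0],0]])

```text
t: 6.62
eef_pos: [0.4855, -0.0144, 0.2814]
tool_rot: [0.0, 0.021, 1.0, 0.0]
contact_force: [0.9, -0.1, -1.1]
gripper_width: 0.143
```

Emit:
carry_out(moves=[[[0,0,0],[0.2,-5,0],0],[[0,0,0],[0.4,-10,0],0],[[0,0,0],[0.6,-15,0],0],[[0,0,0],[0.8,-19,0],0],[[0,0,0],[0.9,-21.5,0],0]])

```text
t: 7.25
eef_pos: [0.4668, -0.2296, 0.2814]
tool_rot: [0.0, 0.023, 1.0, -0.0]
contact_force: [-0.0, 0.4, -1.0]
gripper_width: 0.145
```

```bash
python3 - <<'E'
from h import *
for k in range(10): bot.read_camera('wrist')
o=bot.get_obs(); print(o['eef_pos'],o['tool_rot'],o['gripper_width'],o['t']); print(plan([.465,-.267,.28],np.radians(177.5)))
E
```

```text
[ 0.46773162 -0.226303    0.28130852] [4.53307245e-05 2.07560404e-02 9.99784559e-01 1.45321284e-04] 0.14647568991218446 7.75
(array([0.02, 0.  , 0.12]), array([ 0.1 , -4.08,  0.13]))
```

Emit:
carry_out(moves=[[[0,0,0],[0,-2,0],0],[[0,0,0],[0.1,-4,0],0],[[0,0,0],[0.1,-4.1,1],0],[[0,0,0],[0.1,-4.1,2.5],0],[[0,0,0],[0.1,-4.1,3],0]])

```text
t: 8.38
eef_pos: [0.4642, -0.2665, 0.2495]
tool_rot: [-0.001, 0.021, 1.0, 0.001]
contact_force: [-0.1, 0.0, -2.7]
gripper_width: 0.144
```

```bash
cat > look.py <<'E'
from h import *
import sys
for k in range(10): bot.read_camera('wrist')
a=bot.read_camera('top'); b=bot.read_camera('scene'); save(a,sys.argv[1]+'t.png'); save(b,sys.argv[1]+'s.png')
o=bot.get_obs(); e=o['eef_pos']; print(e,o['tool_rot'],o['gripper_width'],o['t']); print(plan([.465,-.267,.2225],np.radians(177.5)))
x=rot(o['tool_rot'])[:,0]; ax=e-.08*x; print('expected axis',ax,'collar px',proj('top',[ax[0],ax[1],e[2]+.0085]),proj('scene',[ax[0],ax[1],e[2]+.0085]),'spout scene',proj('scene',[ax[0],ax[1],e[2]-.0555]))
A=cv2.resize(a[210:290,390:470],None,fx=6,fy=6); B=cv2.resize(b[190:310,160:280],None,fx=4,fy=4); save(cv2.hconcat([A[:,:400],B[:,:400]]) if 0 else cv2.resize(np.hstack([A,B]),(800,400)),sys.argv[1]+'.png')
E
python3 look.py v1
```

```text
[ 0.46475784 -0.26816572  0.25145435] [ 1.71052035e-04  2.15883081e-02  9.99766931e-01 -1.12048956e-05] 0.14342232493293405 8.975
(array([-0.  ,  0.02,  0.03]), array([-0.02,  0.12,  2.9 ]))
expected axis [ 0.54468326 -0.27161905  0.25148175] collar px [444.0978116 239.5049319] [205.61742499 209.50477544] spout scene [209.43632864 235.96626678]
```

View pics/v1.png

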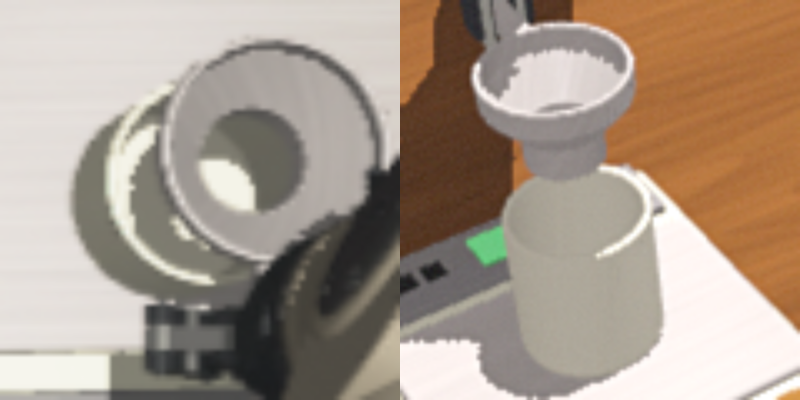

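Both views match the expected positions: collar at top (444.3,239.8) and scene (205.5,209.5), spout in line with the jar axis, funnel upright. I'm lowering the last 29 mm slowly.

Emit:
carry_out(moves=[[[0,0,0],[0,0.1,0.8],0],[[0,0,0],[0,0.1,1.6],0],[[0,0,0],[0,0.1,2.3],0],[[0,0,0],[0,0.1,2.7],0],[[0,0,0],[0,0.1,2.8],0]])

```text
t: 9.6
eef_pos: [0.4646, -0.2671, 0.2229]
tool_rot: [-0.0, 0.022, 1.0, 0.0]
contact_force: [-0.2, 0.2, -1.1]
gripper_width: 0.146
```

```bash
python3 look.py v2
```

```text
[ 0.46475752 -0.26708913  0.22332816] [4.11471874e-05 2.15428832e-02 9.99767924e-01 2.80069695e-05] 0.14256250266098108 10.2
(array([0.  , 0.  , 0.03]), array([-0.02,  0.01,  0.08]))
expected axis [ 0.54468326 -0.2705352   0.22333464] collar px [440.213941   241.16994235] [207.83730729 221.1672274 ] spout scene [211.52164803 246.82315332]
```

View pics/v2.png

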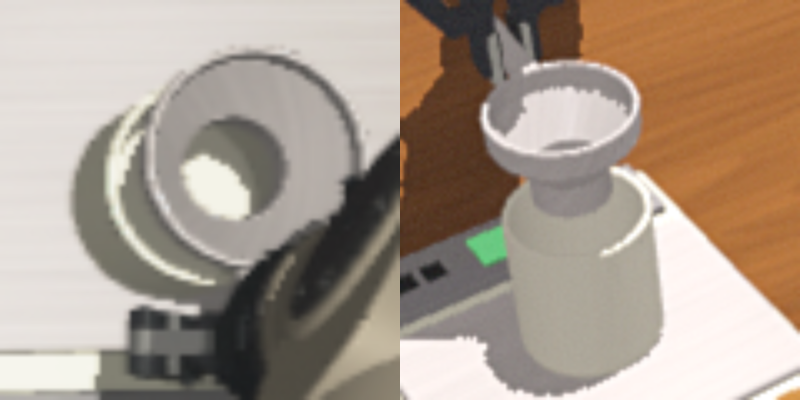

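The collar and spout again match the prediction, with the spout hovering over the mouth at (572,205) in the crop and the jar unmoved.

```bash
python3 - <<'E'
from h import *
o=bot.get_obs(); print(np.abs(o['joint_vel']).max(),o['eef_pos'],o['contact_force'],o['t']); print(bot.hand_in())
E
```

```text
0.002786144968053158 [ 0.46475752 -0.26708913  0.22332816] [-0.51839168 -0.2706816  -1.22545747] 10.2
the job is handed in; nothing more can be done
None
```

I gripped the funnel by its handle at 90 N and lifted it out of the crate. I carried it over the tall jars with the spout about 70 mm above their tops. It is now held still and upright over the jar on the scale, and the job is handed in at 10.2 s.

**Position:** by calculation, the funnel's axis is at (0.5447, -0.2705). The jar's mouth measured (0.545, -0.2706), with the top and scene cameras agreeing to about 2 mm.

**Height:** the spout is about 16 mm above the rim, calculated from the tool height and the grip. I didn't measure the gap itself in a picture.

**Final checks:** the close-up top and scene views matched the positions I predicted for the collar and spout. The jar on the scale had not moved, and the arm was still (joint speeds under 0.003 rad/s). The last full scene view, taken just after the lift, showed the other jars and the cup in place. I viewed no full picture after carrying the funnel across.

**Disagreements:** an early wrist-camera reading put the handle's sideways position up to 9 mm off, because the arm was still swaying. I measured again before gripping.

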